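# Set down and lock the gourd lathe's outrigger foot

## Robot

A 6-joint arm with a two-finger parallel gripper is mounted at the origin on the work surface. World frame = base frame: x ahead of the robot, y to its left, z up, the work surface at z = 0. Lengths are in m, angles in rad, forces in N, time in s.
With the tool pointing down it reaches from about 0.25 to 0.775 m from the base axis. Payload 4 kg.
Tool frame: the origin (TCP) lies on the centre line of the jaws, within the pads' length; the fingertips stand 8 mm ahead of it and the grasp point (between the pads) lies 11 mm behind it; z points along the fingers, y is the direction in which the jaws open and shut (so a half turn about z gives the same grasp; the last joint's range is limited). The gripper opens to 94 mm and grips with 3 to 60 N. Pads are 16 mm wide; open, the fingers measure 119 mm over their backs; the gripper's body (75 mm by 177 mm) begins 78 mm behind the grasp point.
Start: joints at [1.191, 0.087, 1.371, -0, 1.684, -0.103], TCP at [0.15, 0.529, 0.214] pointing down, gripper open.
Joint ranges: [-3.1, 3.1], [-0.76, 2.03], [0.27, 2.55], [-1.08, 4.22], [0.17, 2.65], [-2.57, 2.57]. Speed limits (rad/s): [2.79, 2.79, 3.14, 3.14, 3.14, 3.14].

## Interface

Orientations are given as [roll, pitch, yaw] about the fixed x, y, z axes, in that order (R = Rz(yaw) Ry(pitch) Rx(roll)).
In Python, from bench import * gives the robot as it stands.
- The arm moves only by the tool step_arm, never from a script. Its argument "steps" is a list of rows, each an object of numbers: "jaw": the opening, from 0 (shut) to 1 (fully open); "tx", "ty", "tz": the shift along the tool's x, y, z in m; "ax", "ay", "az": the turn, a rotation vector about the tool's x, y, z in rad. In form: [{"jaw": .., "tx": .., "ty": .., "tz": .., "ax": .., "ay": .., "az": ..}, ...]. A call has 1 to 8 rows; each row is the pose to reach, as a shift and turn from the pose measured when the call began, along the tool's axes at that moment; what a row does not reach only later rows make up. A row lasts 1/10 s, in which the tool goes at most 50 mm and 8.59 degrees, less where a joint would pass 70% of its speed; a pose out of reach is approached as far as the arm can. A call with a gripper value outside its range is refused whole. The fingers move at their own pace and stop on an object; the grip force is fixed at half the most. Time passes only in rows, so rows that repeat a pose let the fingers close. It gives the time, the measured TCP pose, the force and the opening at its end, in the units of the state.
- get_obs(): the state, without advancing time (a new reading comes with each control period).
- snapshot(name): name is "side" or "top" or "wrist"; returns (picture, depth): 400x640x3 uint8, red, green, blue; 400x640 float32, m along the optical axis (not along the pixel's ray), 0 where there is no reading.
- camera_model(name): a dict with "intrinsics" (3x3 intrinsics, pixels), "k1" (the pictures are not rectified: a ray, as slopes to the right and down, at radius r is drawn at 1 + k1 r^2 times it, then the intrinsics apply), "origin" and "orientation" of the camera in the world. Camera axes: x right, y down, z forward; pixel columns grow to the right and rows downward; lengths in m; the calibration is good to about 2 mm. A picture is of the moment at which its call begins: read the wrist's pose just before it. camera_model takes no time and is no camera call; for the wrist camera it gives the pose at the moment of the call.
- close_job(): hands the job in, once; it reports no verdict.
Trained networks look in the newest picture that a camera, given by its name, has taken for a name from the list of things; names that differ only in an ending like _2 or _b are one class to them, and where a whole thing is asked for, a point or a joint stands for the part that bears it (a point fixed in the world has none). Each returns a list of dicts, best first, with "confidence" (0 to 1); they miss things now and then, are a little off and sometimes report something else, mostly with a low value. They report only what shows in the picture. A call takes as long as a camera call.
- silhouettes(camera, query): "pixels" (400x640 bool, what is visible of it) and "rect" ([left, top, right, bottom] in pixels, round what is visible of it).
The state is a dict: "time": time; "joint_positions": joint angles; "qvel": joint speeds; "joint_torque": joint torques, N m; "tool_pos": TCP position; "ee_rot": TCP orientation; "wrist_force": force on the tool from outside, world axes, zero at the start; "wrist_torque": the same for the moment, N m; "width": finger opening in m.
Only numpy, scipy, OpenCV 4.12 (cv2) and the standard library are available. Lean on these libraries where they do the work, as an engineer would, in place of code of your own. Each camera call takes 0.05 s, during which the arm holds its last target. There are 200 camera calls.

## Task

The polishing lathe's outrigger foot hangs clear of the marble slab below it. Turn the foot's steel handwheel clockwise until the foot just touches the slab, resting on it with a few newtons and never pressing hard (25 N would crack the slab), and then swing the locking lever clockwise all the way to its stop. Leave the other things on the bench where they are, and let go of everything.

Things in the scene. Friction and masses are not known exactly. Their poses are not given: they have to be found in the camera images.
- wheel_grip (a point): Handwheel of the adjustable foot: flat round knurled steel wheel on an upright axis, 44 mm across, 26 mm thick. This point is on its axis, 15 mm above its underside and 11 below its top; it stays at this height as it turns. A 13 mm stem sticks up to 12 mm out of its top. 29 mm below this point is the top of the 50 mm wide outrigger arm. Nothing else stands within 60 mm of the axis.
- wheel (a joint): Turn of the handwheel, rad, 0 to 8, growing clockwise from above: screws the foot down 1.6 mm per rad. Starts at 0 to 1, stays where left. Drags about 0.06 N m when free. The foot turns with it: once on the slab, rubbing adds about 0.01 N m of turning moment per newton of foot force, which grows by some 30 to 40 N per rad of further turning.
- foot: Adjustable foot: round black rubber pad, 38 mm across, 10 mm thick, on a stem under the handwheel. Origin: centre of the pad's underside. It starts 1 to 8 mm above a loose marble slab (120 x 120 x 16 mm) on a plywood underlay of unknown thickness; the slab's top is not measured (19.5 to 24 mm above the table). Just touching means a few newtons.
- lock (a joint): Turn of the locking lever about its upright pivot, rad, growing clockwise seen from above: 0 to 0.25 at the start (open), 1.2 at its stop (locked). Stiff: about 0.12 N m, 1.6 N at its knob; it stays where it is left.
- lock_grip (a point): The locking lever's black upright knob: 16 mm in diameter, 46 mm tall; this point is on its axis, 30 mm above its lower end and 16 mm below its top. It moves on a level circle of 75 mm radius about lock_pivot, along the front of the lathe's bed (the side facing the robot).
- lock_pivot (a point): Axis of the locking lever's pivot, at the same height as lock_grip.
- lathe: Grey bench lathe, bolted down, a gourd between its centres. Origin on the table right under the handwheel's axis. Bed (top 62 mm above the table): y 100 to 520 mm, x -60 to 90 mm in its frame, joined to the foot by the outrigger arm. Headstock and motor: y 165 to 355, x 0 to 90 mm, up to 175 mm tall. x points away from the robot.
- gourd_tall: Bystander, to be left where it is: standing golden gourd, 150 mm tall, 72 mm wide. Origin: centre of its underside.
- gourd_small: Bystander, to be left where it is: standing pale gourd, 100 mm tall, 56 mm wide. Origin: centre of its underside.
- wax_jar: Bystander, to be left where it is: closed amber glass jar, 60 mm wide, 50 mm tall. Origin: centre of its underside.
- ring_stand: Bystander, to be left where it is: turned wooden ring, 64 mm wide, 22 mm tall. Origin: centre of its underside.
- sanding_block: Bystander, to be left where it is: cork block 45 x 80 x 28 mm. Origin: centre of its underside.
- brush: Bystander, to be left where it is: lying wooden brush, 200 mm long. Origin: centre of its underside.

How it is judged:
On the way, in this order (a step that is already met when the one before it is completed fails the run):
1. the foot touches the slab lightly, the lever not yet locked (contact force between foot and anything else between 1 and 20 N and value of joint lock below 0.6 rad), for 0.2 s.
2. the lever is swung to its stop (value of joint lock above 1.08 rad), for 0.2 s.
At the end, for the whole second after the job is handed in: The foot rests on the slab with 1 to 20 N, the locking lever stands within 0.12 rad of its stop (joint above 1.08), both at rest and released (contact force between foot and anything else between 1 and 20 N and value of joint lock above 1.08 rad and velocity of joint each of wheel, lock below 0.05 rad/s); the robot touches nothing.
It fails at once if the foot presses on the slab with more than 25 N (contact force between foot and anything else above 25 N).
It fails at once if one of the bystanders is moved by more than 25 mm (distance of any of gourd_tall, gourd_small, wax_jar, ring_stand, sanding_block, brush from where it was at the start of the episode above 0.025 m).
It also fails if it takes over 72 s, if anything falls off the work surface, if the arm or the gripper's body presses on something with over 40 N, if the wrist force passes 120 N, or if a joint passes its speed limit or range.

## Working session

There is one attempt and no reset: what is moved stays moved. The work goes in short steps, Python scripts to look and compute and a tool call to move; the robot and the scene stay as the last step left them, time stands still between calls to the robot, and variables do not carry over. Pictures are saved under pics/ and viewed, about 8 in all and at most 12, crops included, and the job is handed in when it is done.

Besides the shell and the picture viewer there is one more tool, called as name(argument=value, ...), one argument or row to a line, values as JSON. step_arm: Moves the arm, as the interface text tells. Its arguments: {"type":"object","properties":{"steps":{"type":"array"}},"required":["steps"]}

```bash
mkdir -p pics; ls; cat > h.py <<'E'
from bench import *
import numpy as np, cv2
from scipy.spatial.transform import Rotation as R
def cam(n):
    c=camera_model(n); o=np.array(c["orientation"],float)
    Rm=o if o.shape==(3,3) else R.from_euler('xyz',o).as_matrix()
    return np.array(c["intrinsics"]),c["k1"],np.array(c["origin"]),Rm
def pts(n,d,mask):
    K,k1,o,Rm=cam(n); v,u=np.nonzero(mask&(d>0))
    p=cv2.undistortPoints(np.stack([u,v],1).astype(float).reshape(-1,1,2),K,np.array([k1,0,0,0,0.]))[:,0]
    z=d[v,u]; return (np.c_[p*z[:,None],z])@Rm.T+o
def proj(n,P):
    K,k1,o,Rm=cam(n); q=(np.atleast_2d(P)-o)@Rm; s=q[:,:2]/q[:,2:]
    s=s*(1+k1*(s**2).sum(1,keepdims=True)); return s@K[:2,:2].T+K[:2,2]
def save(n,im): cv2.imwrite(f"pics/{n}.png",np.ascontiguousarray(im[...,::-1]))
E
python3 - <<'E'
from h import *
print(get_obs())
for n in("side","top"):
    im,d=snapshot(n); save(n+"0",im); print(n,camera_model(n))
    for q in("wheel_grip","foot","lock_grip","lathe","gourd_tall","gourd_small","wax_jar","ring_stand","sanding_block","brush"):
        for s in silhouettes(n,q)[:2]:
            p=pts(n,d,s["pixels"])
            if len(p): print(n,q,round(s["confidence"],2),s["rect"],np.median(p,0).round(3),np.percentile(p,2,0).round(3),np.percentile(p,98,0).round(3))
a=cv2.imread("pics/side0.png");b=cv2.imread("pics/top0.png")
E
```

```text
pics
{'time': 0.0, 'joint_positions': array([ 1.19090025e+00,  8.79628706e-02,  1.37222757e+00, -1.24776603e-05,
        1.68357219e+00, -1.03118364e-01]), 'qvel': array([ 7.47477414e-05,  5.35333730e-04,  2.19037886e-04,  1.53022034e-03,
       -1.52072210e-03, -2.09593072e-04]), 'joint_torque': array([ 6.74273961e-04, -3.40183210e+01, -3.02429223e+01,  7.18142116e-02,
        3.29610589e-02, -1.79742765e-04]), 'tool_pos': array([0.15011769, 0.52858106, 0.21231338]), 'ee_rot': array([-3.13943292e+00, -2.11032658e-04,  2.86481332e+00]), 'wrist_force': array([ 0.39826369, -0.80717752,  0.65623895]), 'wrist_torque': array([-0.01962698,  0.04995724, -0.01247556]), 'width': 0.0940051858535557}
side {'intrinsics': array([[468.39460995,   0.        , 321.64794018],
       [  0.        , 468.39460995, 191.38157038],
       [  0.        ,   0.        ,   1.        ]]), 'k1': -0.11767610249517069, 'origin': array([ 0.30464938, -0.7517179 ,  0.77223573]), 'orientation': array([-2.33693192,  0.01058556, -0.38176249])}
side foot 0.74 [384.8, 183.5, 418.1, 240.2] [ 0.694 -0.217  0.065] [ 0.672 -0
[... 1861 characters left out ...]
5]
top gourd_tall 0.91 [358.4, 110.9, 392.4, 146.2] [ 0.692 -0.196  0.067] [ 0.672 -0.23   0.035] [ 0.72  -0.17   0.149]
top gourd_small 0.92 [423.4, 154.4, 450.6, 180.0] [ 0.619 -0.327  0.048] [ 0.602 -0.352  0.025] [ 0.645 -0.31   0.1  ]
top wax_jar 0.85 [428.4, 231.6, 456.2, 261.7] [ 0.452 -0.322  0.05 ] [ 0.425 -0.349  0.012] [ 0.478 -0.3    0.054]
top ring_stand 0.66 [381.3, 243.6, 406.1, 271.0] [ 0.433 -0.232  0.023] [ 0.403 -0.26   0.003] [ 0.462 -0.201  0.026]
top sanding_block 0.94 [348.3, 277.2, 391.9, 307.9] [ 0.364 -0.176  0.029] [ 0.343 -0.213  0.025] [ 0.386 -0.138  0.033]
top brush 0.95 [238.7, 281.6, 329.0, 327.3] [0.34  0.023 0.019] [ 0.303 -0.086  0.01 ] [0.379 0.094 0.024]
```

```bash
python3 - <<'E'
from h import *
a=cv2.imread("pics/side0.png")[150:350,180:440];b=cv2.imread("pics/top0.png")[100:340,80:460]
a=cv2.resize(a,None,fx=2.9,fy=2.9)[:, :760];b=cv2.resize(b,None,fx=2,fy=2)
cv2.imwrite("pics/a.png",a);cv2.imwrite("pics/b.png",b)
n="top"; im,d=snapshot(n)
p=pts(n,d,np.ones(d.shape,bool))
w=p[(np.hypot(p[:,0]-.548,p[:,1]+.166)<.04)&(p[:,2]>.09)]
for lo,hi in((.09,.105),(.105,.115),(.115,.13)):
    q=w[(w[:,2]>lo)&(w[:,2]<hi)]; print("wheel",lo,len(q),q.mean(0).round(4) if len(q) else'',np.ptp(q,0).round(3) if len(q) else '')
k=p[(p[:,0]>.40)&(p[:,0]<.5)&(p[:,1]>-.1)&(p[:,1]<.03)&(p[:,2]>.108)]
print("knob top",len(k),k.mean(0).round(4),k.min(0).round(3),k.max(0).round(3))
k=p[(p[:,0]>.40)&(p[:,0]<.5)&(p[:,1]>-.1)&(p[:,1]<.03)&(p[:,2]>.06)]
print(k.min(0),k.max(0))
np.save("top.npy",d)
E
```

```text
wheel 0.09 33 [ 0.5365 -0.1595  0.0977] [0.034 0.044 0.014]
wheel 0.105 321 [ 0.5494 -0.164   0.1123] [0.044 0.043 0.01 ]
wheel 0.115 78 [ 0.55  -0.166  0.119] [0.042 0.035 0.011]
knob top 56 [ 0.4218 -0.0609  0.1182] [ 0.415 -0.068  0.109] [ 0.428 -0.053  0.123]
[ 0.41436767 -0.07695422  0.06000161] [0.49997196 0.02930865 0.12314273]
```

View pics/a.png

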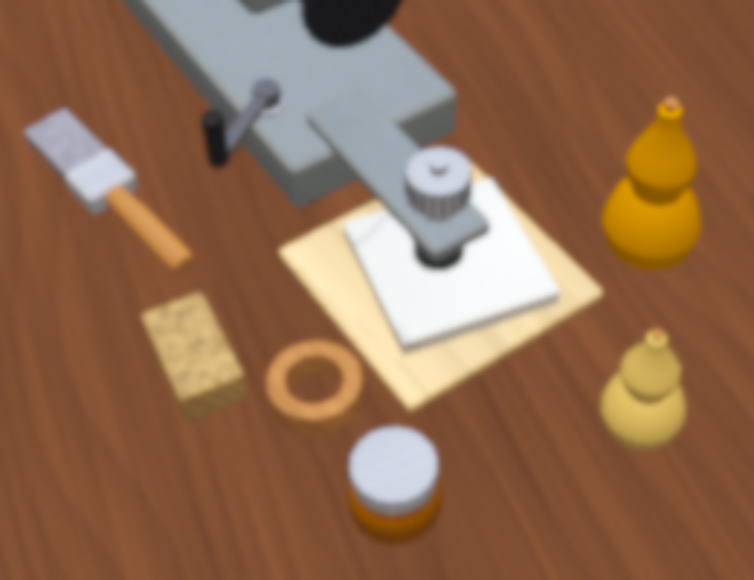

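View pics/b.png

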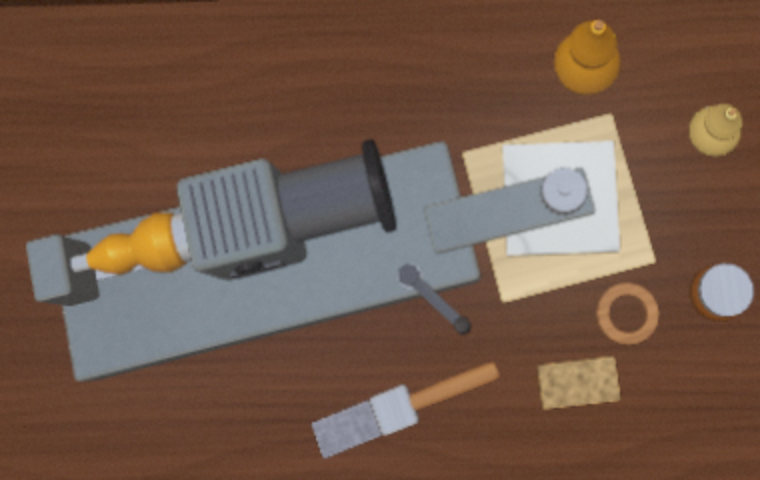

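The side crop shows the wheel at about (437,180), the lever knob at (217,138) and its pivot at (265,93). In the top crop the wheel is at (565,190), the pivot at (408,275) and the knob at (462,325). I'll go above the wheel now with the jaws pre-turned, so there is room for about 4.8 rad of clockwise turning.

```bash
cat >> h.py <<'E'
def go(p,yaw=None):
    o=get_obs(); Rm=R.from_euler('xyz',o["ee_rot"])
    t=Rm.inv().apply(np.array(p)-o["tool_pos"])
    q=R.from_euler('xyz',[np.pi,0,o["ee_rot"][2] if yaw is None else yaw])
    print("t",t.round(4),"a",(Rm.inv()*q).as_rotvec().round(4))
def st():
    o=get_obs(); print({k:np.round(o[k],3).tolist() for k in("time","joint_positions","tool_pos","ee_rot","wrist_force","wrist_torque","width")})
E
python3 - <<'E'
from h import *
go([.55,-.165,.24],-2.6)
d=np.load("top.npy");m=np.zeros(d.shape,bool);m[234:240,281:287]=1;print("pivot",np.median(pts("top",d,m),0))
E
```

```text
t [-0.5742 -0.5584 -0.0265] a [ 1.000e-04  0.000e+00 -8.184e-01]
pivot [ 0.47687253 -0.00707384  0.08253397]
```

step_arm(
  steps=[
    {"jaw":1,"tx":-0.03,"ty":-0.03,"tz":-0.03,"az":-0.1},
    {"jaw":1,"tx":-0.574,"ty":-0.558,"tz":-0.03,"az":-0.8},
    {"jaw":1,"tx":-0.574,"ty":-0.558,"tz":-0.03,"az":-0.8},
    {"jaw":1,"tx":-0.574,"ty":-0.558,"tz":-0.03,"az":-0.8},
    {"jaw":1,"tx":-0.574,"ty":-0.558,"tz":-0.03,"az":-0.8},
    {"jaw":1,"tx":-0.574,"ty":-0.558,"tz":-0.03,"az":-0.8},
    {"jaw":1,"tx":-0.574,"ty":-0.558,"tz":-0.03,"az":-0.8},
    {"jaw":1,"tx":-0.574,"ty":-0.558,"tz":-0.03,"az":-0.8},
  ],
)

```text
invalid input
```

```bash
python3 - <<'E'
from h import *
st();go([.55,-.165,.24],-2.6)
E
```

```text
{'time': 1.15, 'joint_positions': [1.191, 0.087, 1.371, 0.0, 1.684, -0.103], 'tool_pos': [0.15, 0.529, 0.214], 'ee_rot': [3.141, -0.0, 2.865], 'wrist_force': [-0.343, -0.106, -0.496], 'wrist_torque': [0.035, 0.011, 0.002], 'width': 0.094}
t [-0.5742 -0.5584 -0.0265] a [ 1.000e-04  0.000e+00 -8.184e-01]
```

step_arm(
  steps=[
    {"jaw":1,"tx":-0.03,"ty":-0.03,"tz":-0.03,"ax":0,"ay":0,"az":-0.1},
    {"jaw":1,"tx":-0.574,"ty":-0.558,"tz":-0.03,"ax":0,"ay":0,"az":-0.8},
    {"jaw":1,"tx":-0.574,"ty":-0.558,"tz":-0.03,"ax":0,"ay":0,"az":-0.8},
    {"jaw":1,"tx":-0.574,"ty":-0.558,"tz":-0.03,"ax":0,"ay":0,"az":-0.8},
    {"jaw":1,"tx":-0.574,"ty":-0.558,"tz":-0.03,"ax":0,"ay":0,"az":-0.8},
    {"jaw":1,"tx":-0.574,"ty":-0.558,"tz":-0.03,"ax":0,"ay":0,"az":-0.8},
    {"jaw":1,"tx":-0.574,"ty":-0.558,"tz":-0.03,"ax":0,"ay":0,"az":-0.8},
    {"jaw":1,"tx":-0.574,"ty":-0.558,"tz":-0.03,"ax":0,"ay":0,"az":-0.8},
  ],
)

```text
time: 1.95
tool_pos: [0.3314, 0.2157, 0.2434]
ee_rot: [-3.142, 0.001, -2.617]
wrist_force: [0.7, 0.3, -1.1]
width: 0.094
```

```bash
python3 - <<'E'
from h import *
st();go([.55,-.165,.24],-2.6)
E
```

```text
{'time': 1.95, 'joint_positions': [0.433, -0.268, 1.639, 0.0, 1.769, -1.663], 'tool_pos': [0.331, 0.216, 0.243], 'ee_rot': [-3.142, 0.001, -2.617], 'wrist_force': [0.739, 0.298, -1.051], 'wrist_torque': [0.043, 0.001, -0.014], 'width': 0.094}
t [ 0.0017 -0.439   0.0034] a [-0.0001  0.0013 -0.0166]
```

step_arm(
  steps=[
    {"jaw":1,"tx":0,"ty":-0.439,"tz":0,"ax":0,"ay":0,"az":0},
    {"jaw":1,"tx":0,"ty":-0.439,"tz":0,"ax":0,"ay":0,"az":0},
    {"jaw":1,"tx":0,"ty":-0.439,"tz":0,"ax":0,"ay":0,"az":0},
    {"jaw":1,"tx":0,"ty":-0.439,"tz":0,"ax":0,"ay":0,"az":0},
    {"jaw":1,"tx":0,"ty":-0.439,"tz":0,"ax":0,"ay":0,"az":0},
    {"jaw":1,"tx":0,"ty":-0.439,"tz":0,"ax":0,"ay":0,"az":0},
    {"jaw":1,"tx":0,"ty":-0.439,"tz":0,"ax":0,"ay":0,"az":0},
    {"jaw":1,"tx":0,"ty":-0.439,"tz":0,"ax":0,"ay":0,"az":0},
  ],
)

```text
time: 2.75
tool_pos: [0.5319, -0.1311, 0.2435]
ee_rot: [-3.141, 0.002, -2.617]
wrist_force: [0.5, 1.5, 0.5]
width: 0.0941
```

step_arm(
  steps=[
    {"jaw":1,"tx":0,"ty":-0.05,"tz":0,"ax":0,"ay":0,"az":0},
    {"jaw":1,"tx":0,"ty":-0.05,"tz":0,"ax":0,"ay":0,"az":0},
  ],
)

```text
time: 2.95
tool_pos: [0.5581, -0.1794, 0.2406]
ee_rot: [3.141, -0.001, -2.623]
wrist_force: [0.7, 0.2, -0.1]
width: 0.0939
```

```bash
python3 - <<'E'
from h import *
st();go([.55,-.165,.24],-2.6)
n="wrist";im,d=snapshot(n);save("w1",im)
for s in silhouettes(n,"wheel_grip")[:2]:
    p=pts(n,d,s["pixels"]);print(s["confidence"],s["rect"],p.mean(0).round(4),p.min(0).round(4),p.max(0).round(4))
p=pts(n,d,np.ones(d.shape,bool));w=p[np.hypot(p[:,0]-.55,p[:,1]+.165)<.04]
print(np.histogram(w[:,2],np.arange(0,.14,.006)))
for lo,hi in((.107,.117),(.118,.135)):
    q=w[(w[:,2]>lo)&(w[:,2]<hi)];print(len(q),np.median(q[:,2]),((q.min(0)+q.max(0))/2).round(4),np.ptp(q,0).round(3))
E
```

```text
{'time': 2.95, 'joint_positions': [-0.408, 0.166, 1.23, -0.0, 1.747, -2.497], 'tool_pos': [0.558, -0.179, 0.241], 'ee_rot': [3.141, -0.001, -2.623], 'wrist_force': [0.659, 0.25, -0.057], 'wrist_torque': [0.067, -0.004, -0.013], 'width': 0.094}
t [-0.0001  0.0165  0.0006] a [ 0.0009 -0.001  -0.0227]
0.74 [308.8, 172.7, 356.7, 216.3] [ 0.5485 -0.161   0.1136] [ 0.5272 -0.1822  0.0252] [ 0.5872 -0.1207  0.1247]
(array([  0,   0,   0, 217, 940,   0,   0,   0,   0,   0,  15, 149, 843,
         0,   4,  37,  41,  60, 969, 424, 146,   0,   0]), array([0.   , 0.006, 0.012, 0.018, 0.024, 0.03 , 0.036, 0.042, 0.048,
       0.054, 0.06 , 0.066, 0.072, 0.078, 0.084, 0.09 , 0.096, 0.102,
       0.108, 0.114, 0.12 , 0.126, 0.132, 0.138]))
1395 0.11361150390420999 [ 0.5502 -0.1594  0.1119] [0.046 0.046 0.01 ]
152 0.12251597613591103 [ 0.55   -0.1598  0.1214] [0.012 0.013 0.007]
```

View pics/w1.png

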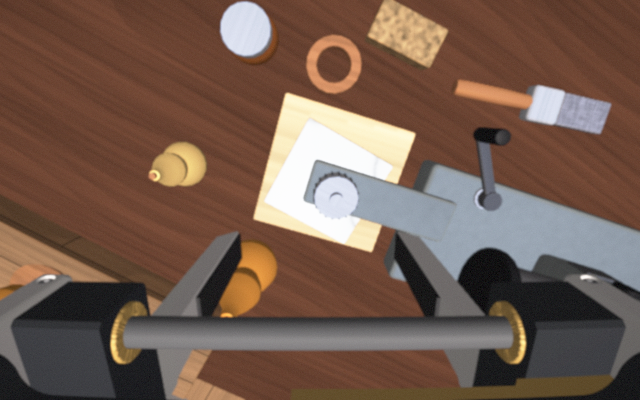

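The wrist view shows the wheel at (336,195), with its stem, knob (492,135) and pivot (488,200). The wrist camera puts the wheel 5 mm away from the top camera's position, so I'll remeasure from closer with the arm still.

step_arm(
  steps=[
    {"jaw":1,"tx":0,"ty":0.018,"tz":0.05,"ax":0,"ay":0,"az":0.03},
    {"jaw":1,"tx":0,"ty":0.018,"tz":0.08,"ax":0,"ay":0,"az":0.03},
    {"jaw":1,"tx":0,"ty":0.018,"tz":0.08,"ax":0,"ay":0,"az":0.03},
    {"jaw":1,"tx":0,"ty":0.018,"tz":0.08,"ax":0,"ay":0,"az":0.03},
    {"jaw":1,"tx":0,"ty":0.018,"tz":0.08,"ax":0,"ay":0,"az":0.03},
  ],
)

```text
time: 3.55
tool_pos: [0.5492, -0.1595, 0.1657]
ee_rot: [-3.139, 0.004, -2.648]
wrist_force: [-0.7, -0.4, 0.6]
width: 0.0943
```

```bash
python3 - <<'E'
from h import *
st()
for n in("wrist","top"):
    im,d=snapshot(n);save(n+"2",im)
    p=pts(n,d,np.ones(d.shape,bool));w=p[np.hypot(p[:,0]-.55,p[:,1]+.163)<.04]
    for lo,hi in((.107,.117),(.118,.132)):
        q=w[(w[:,2]>lo)&(w[:,2]<hi)]
        if len(q):print(n,len(q),np.median(q[:,2]),((q.min(0)+q.max(0))/2).round(4),np.ptp(q,0).round(3))
go([.55,-.162,.094]);go([.55,-.162,.13])
st()
E
```

```text
{'time': 3.55, 'joint_positions': [-0.383, 0.146, 1.4, 0.002, 1.591, -2.447], 'tool_pos': [0.549, -0.159, 0.166], 'ee_rot': [-3.139, 0.004, -2.648], 'wrist_force': [-0.732, -0.378, 0.578], 'wrist_torque': [0.024, -0.009, -0.017], 'width': 0.094}
wrist 2308 0.11201862659736764 [ 0.5516 -0.1638  0.112 ] [0.046 0.046 0.01 ]
wrist 260 0.12095803938474096 [ 0.5513 -0.1638  0.1206] [0.013 0.013 0.005]
top 114 0.11308798025345734 [ 0.5463 -0.1643  0.1122] [0.036 0.042 0.009]
t [ 0.0007 -0.002   0.0716] a [-0.0024  0.0044 -0.    ]
t [ 0.0006 -0.0021  0.0356] a [-0.0024  0.0044 -0.    ]
{'time': 3.65, 'joint_positions': [-0.383, 0.147, 1.4, 0.002, 1.59, -2.447], 'tool_pos': [0.549, -0.16, 0.166], 'ee_rot': [-3.139, 0.004, -2.649], 'wrist_force': [0.419, 0.613, 0.176], 'wrist_torque': [0.022, 0.05, -0.003], 'width': 0.094}
```

```bash
python3 - <<'E'
from h import *
go([.5513,-.1637,.093])
E
```

```text
t [ 0.0004 -0.0041  0.0726] a [-0.0024  0.0044 -0.    ]
```

step_arm(
  steps=[
    {"jaw":1,"tx":0.0,"ty":-0.004,"tz":0.02,"ax":-0.002,"ay":0.004,"az":0},
    {"jaw":1,"tx":0.0,"ty":-0.004,"tz":0.045,"ax":-0.002,"ay":0.004,"az":0},
    {"jaw":1,"tx":0.0004,"ty":-0.004,"tz":0.065,"ax":-0.002,"ay":0.004,"az":0},
    {"jaw":1,"tx":0.0004,"ty":-0.004,"tz":0.0725,"ax":-0.002,"ay":0.004,"az":0},
    {"jaw":1,"tx":0.0004,"ty":-0.004,"tz":0.0725,"ax":-0.002,"ay":0.004,"az":0},
    {"jaw":0.55,"tx":0.0004,"ty":-0.004,"tz":0.0725,"ax":-0.002,"ay":0.004,"az":0},
    {"jaw":0.55,"tx":0.0004,"ty":-0.004,"tz":0.0725,"ax":-0.002,"ay":0.004,"az":0},
    {"jaw":0.55,"tx":0.0004,"ty":-0.004,"tz":0.0725,"ax":-0.002,"ay":0.004,"az":0},
  ],
)

```text
time: 4.45
tool_pos: [0.552, -0.1639, 0.0946]
ee_rot: [-3.139, 0.002, -2.649]
wrist_force: [-0.6, -0.5, 0.2]
width: 0.073
```

```bash
python3 - <<'E'
from h import *
go([.5513,-.1637,.093]);st()
E
```

```text
t [0.0005 0.0006 0.0016] a [-0.0023  0.0019 -0.    ]
{'time': 4.45, 'joint_positions': [-0.387, 0.194, 1.489, -0.0, 1.456, -2.451], 'tool_pos': [0.552, -0.164, 0.095], 'ee_rot': [-3.139, 0.002, -2.649], 'wrist_force': [-0.605, -0.456, 0.177], 'wrist_torque': [0.102, 0.055, 0.021], 'width': 0.073}
```

step_arm(
  steps=[
    {"jaw":0.4,"tx":0,"ty":0,"tz":0.001,"ax":0,"ay":0,"az":0},
    {"jaw":0.4,"tx":0,"ty":0,"tz":0.001,"ax":0,"ay":0,"az":0},
    {"jaw":0.4,"tx":0,"ty":0,"tz":0.001,"ax":0,"ay":0,"az":0},
    {"jaw":0.4,"tx":0,"ty":0,"tz":0.001,"ax":0,"ay":0,"az":0},
    {"jaw":0.4,"tx":0,"ty":0,"tz":0.001,"ax":0,"ay":0,"az":0},
    {"jaw":0.4,"tx":0,"ty":0,"tz":0.001,"ax":0,"ay":0,"az":0},
  ],
)

```text
time: 5.05
tool_pos: [0.5514, -0.1627, 0.0935]
ee_rot: [3.141, 0.002, -2.648]
wrist_force: [-3.7, 5.1, 1.2]
width: 0.0433
```

```bash
python3 - <<'E'
from h import *
st()
im,d=snapshot("side");save("s3",cv2.resize(im[170:260,270:390],None,fx=6,fy=6))
st()
E
```

```text
{'time': 5.05, 'joint_positions': [-0.386, 0.194, 1.49, 0.002, 1.456, -2.451], 'tool_pos': [0.551, -0.163, 0.094], 'ee_rot': [3.141, 0.002, -2.648], 'wrist_force': [-3.68, 5.132, 1.228], 'wrist_torque': [1.035, 0.658, -0.035], 'width': 0.043}
{'time': 5.1, 'joint_positions': [-0.386, 0.194, 1.49, 0.002, 1.456, -2.451], 'tool_pos': [0.551, -0.163, 0.094], 'ee_rot': [3.141, 0.002, -2.648], 'wrist_force': [-2.357, 4.071, 3.176], 'wrist_torque': [0.959, 0.599, -0.046], 'width': 0.043}
```

View pics/s3.png

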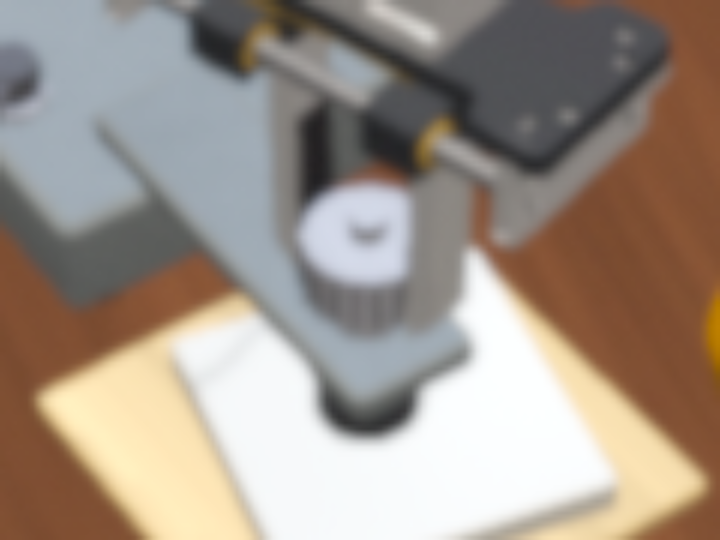

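The wheel is gripped (43 mm opening), with the pads either side of it. I'll start turning and watch the moment about the axis.

step_arm(
  steps=[
    {"jaw":0.4,"tx":0,"ty":-0.001,"tz":0,"ax":0,"ay":0,"az":0.08},
    {"jaw":0.4,"tx":0,"ty":-0.001,"tz":0,"ax":0,"ay":0,"az":0.16},
    {"jaw":0.4,"tx":0,"ty":-0.001,"tz":0,"ax":0,"ay":0,"az":0.24},
    {"jaw":0.4,"tx":0,"ty":-0.001,"tz":0,"ax":0,"ay":0,"az":0.32},
    {"jaw":0.4,"tx":0,"ty":-0.001,"tz":0,"ax":0,"ay":0,"az":0.4},
  ],
)

```text
time: 5.6
tool_pos: [0.5515, -0.1629, 0.0936]
ee_rot: [3.139, 0.0, -3.051]
wrist_force: [-1.3, 3.6, 2.5]
width: 0.0434
```

```bash
cat > m.py <<'E'
from h import *
L=[]
for i in range(3):
    o=get_obs(); L.append(np.r_[o["wrist_torque"],o["wrist_force"]].round(3)); 
    if i<2: snapshot("wrist")
print(np.array(L)); st()
E
python3 m.py
```

```text
[[ 0.568  0.422  0.081 -1.344  3.569  2.473]
 [ 0.74   0.455 -0.074 -3.462  3.658  3.447]
 [ 0.775  0.524 -0.021 -4.077  3.192  2.61 ]]
{'time': 5.7, 'joint_positions': [-0.387, 0.196, 1.489, 0.002, 1.458, -2.052], 'tool_pos': [0.551, -0.163, 0.094], 'ee_rot': [3.139, 0.0, -3.048], 'wrist_force': [-4.077, 3.192, 2.61], 'wrist_torque': [0.775, 0.524, -0.021], 'width': 0.043}
```

step_arm(
  steps=[
    {"jaw":0.4,"tx":0,"ty":0,"tz":0,"ax":0,"ay":0,"az":0.08},
    {"jaw":0.4,"tx":0,"ty":0,"tz":0,"ax":0,"ay":0,"az":0.16},
    {"jaw":0.4,"tx":0,"ty":0,"tz":0,"ax":0,"ay":0,"az":0.24},
    {"jaw":0.4,"tx":0,"ty":0,"tz":0,"ax":0,"ay":0,"az":0.32},
  ],
)

```text
time: 6.1
tool_pos: [0.5514, -0.163, 0.0935]
ee_rot: [3.14, -0.0, 2.914]
wrist_force: [-2.1, 2.0, 2.0]
width: 0.0438
```

```bash
cat > m.py <<'E'
from h import *
o=get_obs();print("t",o["time"],"F",o["wrist_force"].round(2),"M",o["wrist_torque"].round(3),"tau6",o["joint_torque"][5].round(4),"j6",o["joint_positions"][5].round(3),"v6",o["qvel"][5].round(3),"p",o["tool_pos"].round(4))
E
python3 m.py
```

```text
t 6.1 F [-2.14  2.05  1.96] M [0.419 0.364 0.044] tau6 -0.5926 j6 -1.731 v6 0.791 p [ 0.5514 -0.163   0.0935]
```

step_arm(
  steps=[
    {"jaw":0.4,"tx":0,"ty":0,"tz":0,"ax":0,"ay":0,"az":0.08},
    {"jaw":0.4,"tx":0,"ty":0,"tz":0,"ax":0,"ay":0,"az":0.16},
  ],
)

```text
time: 6.3
tool_pos: [0.5514, -0.1632, 0.0936]
ee_rot: [3.14, -0.0, 2.753]
wrist_force: [-1.8, 3.3, 2.6]
width: 0.0432
```

```bash
python3 m.py
```

```text
t 6.3 F [-1.75  3.28  2.59] M [0.385 0.27  0.042] tau6 -0.5884 j6 -1.57 v6 0.79 p [ 0.5514 -0.1632  0.0936]
```

step_arm(
  steps=[
    {"jaw":0.4,"tx":0,"ty":0,"tz":0,"ax":0,"ay":0,"az":0.08},
    {"jaw":0.4,"tx":0,"ty":0,"tz":0,"ax":0,"ay":0,"az":0.16},
    {"jaw":0.4,"tx":0,"ty":0,"tz":0,"ax":0,"ay":0,"az":0.24},
  ],
)

```text
time: 6.6
tool_pos: [0.5514, -0.1633, 0.0936]
ee_rot: [3.141, -0.001, 2.512]
wrist_force: [-0.7, 2.2, 1.7]
width: 0.0434
```

```bash
python3 m.py
```

```text
t 6.6 F [-0.73  2.22  1.74] M [0.391 0.326 0.026] tau6 -0.5919 j6 -1.328 v6 0.794 p [ 0.5514 -0.1633  0.0936]
```

step_arm(
  steps=[
    {"jaw":0.4,"tx":0,"ty":0,"tz":0,"ax":0,"ay":0,"az":0.08},
    {"jaw":0.4,"tx":0,"ty":0,"tz":0,"ax":0,"ay":0,"az":0.16},
  ],
)

```text
time: 6.8
tool_pos: [0.5513, -0.1634, 0.0935]
ee_rot: [3.141, -0.001, 2.351]
wrist_force: [-2.7, 2.8, 0.6]
width: 0.0434
```

```bash
python3 m.py
```

```text
t 6.8 F [-2.68  2.79  0.64] M [0.381 0.37  0.073] tau6 -0.5878 j6 -1.167 v6 0.791 p [ 0.5513 -0.1634  0.0935]
```

step_arm(
  steps=[
    {"jaw":0.4,"tx":0,"ty":0,"tz":0,"ax":0,"ay":0,"az":0.08},
    {"jaw":0.4,"tx":0,"ty":0,"tz":0,"ax":0,"ay":0,"az":0.16},
    {"jaw":0.4,"tx":0,"ty":0,"tz":0,"ax":0,"ay":0,"az":0.24},
  ],
)

```text
time: 7.1
tool_pos: [0.5512, -0.1635, 0.0936]
ee_rot: [3.141, -0.001, 2.11]
wrist_force: [-1.6, 1.9, 1.5]
width: 0.0433
```

```bash
python3 m.py
```

```text
t 7.1 F [-1.57  1.87  1.51] M [0.423 0.332 0.061] tau6 -0.5916 j6 -0.926 v6 0.793 p [ 0.5512 -0.1635  0.0936]
```

step_arm(
  steps=[
    {"jaw":0.4,"tx":0,"ty":0,"tz":0,"ax":0,"ay":0,"az":0.08},
    {"jaw":0.4,"tx":0,"ty":0,"tz":0,"ax":0,"ay":0,"az":0.16},
  ],
)

```text
time: 7.3
tool_pos: [0.5511, -0.1635, 0.0935]
ee_rot: [-3.141, -0.001, 1.949]
wrist_force: [-1.1, 2.8, 1.5]
width: 0.0436
```

```bash
python3 m.py
```

```text
t 7.3 F [-1.09  2.77  1.48] M [0.426 0.36  0.096] tau6 -0.587 j6 -0.765 v6 0.791 p [ 0.5511 -0.1635  0.0935]
```

step_arm(
  steps=[
    {"jaw":0.4,"tx":0,"ty":0,"tz":0,"ax":0,"ay":0,"az":0.08},
    {"jaw":0.4,"tx":0,"ty":0,"tz":0,"ax":0,"ay":0,"az":0.16},
  ],
)

```text
time: 7.5
tool_pos: [0.551, -0.1636, 0.0936]
ee_rot: [-3.141, -0.0, 1.787]
wrist_force: [-2.9, 2.4, 1.0]
width: 0.0434
```

```bash
python3 m.py
```

```text
t 7.5 F [-2.93  2.42  0.99] M [0.379 0.397 0.094] tau6 -0.5867 j6 -0.604 v6 0.792 p [ 0.551  -0.1636  0.0936]
```

step_arm(
  steps=[
    {"jaw":0.4,"tx":0,"ty":0,"tz":0,"ax":0,"ay":0,"az":0.08},
    {"jaw":0.4,"tx":0,"ty":0,"tz":0,"ax":0,"ay":0,"az":0.16},
  ],
)

```text
time: 7.7
tool_pos: [0.5509, -0.1635, 0.0936]
ee_rot: [-3.141, -0.0, 1.626]
wrist_force: [-1.9, 2.9, 2.3]
width: 0.0433
```

```bash
python3 m.py
```

```text
t 7.7 F [-1.89  2.85  2.29] M [0.394 0.355 0.119] tau6 -0.5866 j6 -0.443 v6 0.79 p [ 0.5509 -0.1635  0.0936]
```

step_arm(
  steps=[
    {"jaw":0.4,"tx":0,"ty":0,"tz":0,"ax":0,"ay":0,"az":0.08},
  ],
)

```text
time: 7.8
tool_pos: [0.5509, -0.1635, 0.0936]
ee_rot: [-3.141, 0.0, 1.545]
wrist_force: [-1.5, 2.7, 2.9]
width: 0.0435
```

```bash
python3 m.py
```

```text
t 7.8 F [-1.49  2.67  2.91] M [0.454 0.332 0.103] tau6 -0.6044 j6 -0.362 v6 0.805 p [ 0.5509 -0.1635  0.0936]
```

step_arm(
  steps=[
    {"jaw":0.4,"tx":0,"ty":0,"tz":0,"ax":0,"ay":0,"az":0.08},
  ],
)

```text
time: 7.9
tool_pos: [0.5508, -0.1636, 0.0936]
ee_rot: [-3.141, 0.0, 1.464]
wrist_force: [-2.7, 3.1, 2.3]
width: 0.0436
```

```bash
python3 m.py;  python3 - <<'E'
from h import *
im,d=snapshot("side");save("s4",cv2.resize(im[195:260,295:375],None,fx=8,fy=8))
st()
E
```

```text
t 7.9 F [-2.65  3.09  2.27] M [0.415 0.321 0.063] tau6 -0.6004 j6 -0.28 v6 0.802 p [ 0.5508 -0.1636  0.0936]
{'time': 7.95, 'joint_positions': [-0.387, 0.195, 1.49, -0.001, 1.458, -0.278], 'tool_pos': [0.551, -0.164, 0.094], 'ee_rot': [-3.141, 0.0, 1.462], 'wrist_force': [-2.304, 2.7, 1.92], 'wrist_torque': [0.385, 0.335, -0.064], 'width': 0.044}
```

View pics/s4.png

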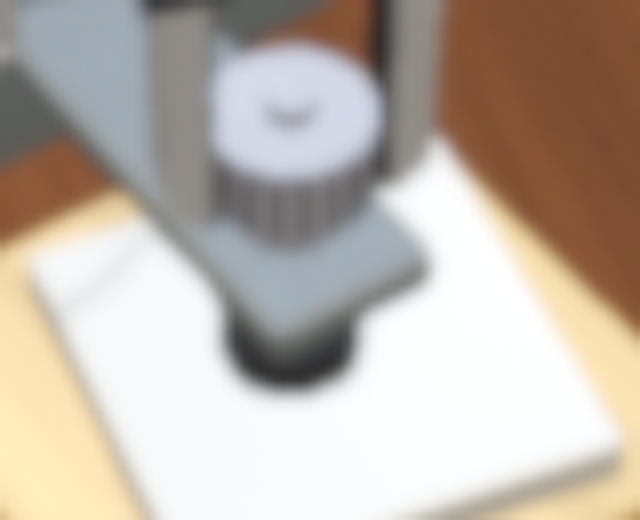

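```bash
python3 - <<'E'
from h import *
im,d=snapshot("side");p=pts("side",d,np.ones(d.shape,bool))
q=p[(abs(p[:,0]-.551)<.05)&(p[:,1]>-.225)&(p[:,1]<-.195)&(p[:,2]>.01)&(p[:,2]<.03)]
print("slab",len(q),np.median(q[:,2]),q[:,2].std())
z0=np.median(q[:,2])
g=p[(np.hypot(p[:,0]-.69,p[:,1]+.4)<.05)];print("table",np.median(g[:,2]))
for z in(z0,z0+.002,z0+.004,z0+.006):print(z,proj("side",[[.551-.386*.019,-.164-.922*.019,z]]))
col=cv2.cvtColor(im,cv2.COLOR_RGB2GRAY)[236:252,327:336];print(col)
print(d[236:250,331])
E
```

```text
slab 584 0.02404750655397242 0.001461202408681658
table 0.0017597276346869029
0.02404750655397242 [[330.03798448 244.93513059]]
0.02604750655397242 [[330.04008473 244.31413544]]
0.02804750655397242 [[330.04218763 243.69128222]]
0.030047506553972418 [[330.0442932  243.06656337]]
[[110 132 144 145 141 131 119 106  95]
 [ 89 106 118 120 115 106  97  87  79]
 [ 71  85  94  97  94  88  80  70  63]
 [ 59  70  78  81  79  72  64  59  53]
 [ 50  55  62  65  63  57  54  50  47]
 [ 52  48  49  50  48  47  48  50  61]
 [ 96  75  61  54  55  56  64  88 119]
 [166 143 125 120 118 120 130 158 187]
 [217 206 197 195 194 195 199 214 230]
 [242 239 237 236 236 237 238 242 247]
 [250 250 249 250 250 250 250 251 251]
 [251 251 251 251 251 251 251 252 252]
 [251 251 251 251 251 251 252 252 252]
 [251 251 251 251 251 251 251 252 252]
 [250 251 251 251 251 251 251 252 252]
 [251 251 251 251 251 251 251 252 252]]
[0.9202396  0.9205985  0.9201778  0.9214304  0.9586266  0.95956385
 0.95712733 0.9591528  0.9626203  0.960412   0.96335095 0.96283585
 0.95478666 0.95765656]
```

step_arm(
  steps=[
    {"jaw":0.4,"tx":0,"ty":0,"tz":0,"ax":0,"ay":0,"az":0.08},
    {"jaw":0.4,"tx":0,"ty":0,"tz":0,"ax":0,"ay":0,"az":0.16},
  ],
)

```text
time: 8.2
tool_pos: [0.5507, -0.1635, 0.0936]
ee_rot: [-3.141, 0.001, 1.307]
wrist_force: [-2.9, 2.7, 1.4]
width: 0.0437
```

```bash
python3 m.py
```

```text
t 8.2 F [-2.89  2.68  1.43] M [0.401 0.344 0.079] tau6 -0.6069 j6 -0.123 v6 0.794 p [ 0.5507 -0.1635  0.0936]
```

step_arm(
  steps=[
    {"jaw":0.4,"tx":0,"ty":0,"tz":0,"ax":0,"ay":0,"az":0.08},
    {"jaw":0.4,"tx":0,"ty":0,"tz":0,"ax":0,"ay":0,"az":0.16},
  ],
)

```text
time: 8.4
tool_pos: [0.5506, -0.1635, 0.0936]
ee_rot: [-3.141, 0.001, 1.147]
wrist_force: [-3.1, 2.8, 2.9]
width: 0.0434
```

```bash
python3 m.py
```

```text
t 8.4 F [-3.1   2.81  2.85] M [0.327 0.393 0.036] tau6 -0.5744 j6 0.037 v6 0.792 p [ 0.5506 -0.1635  0.0936]
```

step_arm(
  steps=[
    {"jaw":0.4,"tx":0,"ty":0,"tz":0,"ax":0,"ay":0,"az":0.08},
  ],
)

```text
time: 8.5
tool_pos: [0.5506, -0.1635, 0.0936]
ee_rot: [-3.141, 0.001, 1.068]
wrist_force: [-2.2, 2.3, 1.4]
width: 0.0431
```

```bash
python3 m.py
```

```text
t 8.5 F [-2.16  2.33  1.42] M [0.364 0.334 0.093] tau6 -0.5578 j6 0.116 v6 0.79 p [ 0.5506 -0.1635  0.0936]
```

step_arm(
  steps=[
    {"jaw":0.4,"tx":0,"ty":0,"tz":0,"ax":0,"ay":0,"az":0.08},
  ],
)

```text
time: 8.6
tool_pos: [0.5506, -0.1635, 0.0936]
ee_rot: [-3.141, 0.001, 0.988]
wrist_force: [-1.6, 2.2, 2.8]
width: 0.0435
```

```bash
python3 m.py
```

```text
t 8.6 F [-1.61  2.17  2.82] M [0.396 0.384 0.105] tau6 -0.5417 j6 0.196 v6 0.789 p [ 0.5506 -0.1635  0.0936]
```

step_arm(
  steps=[
    {"jaw":0.4,"tx":0,"ty":0,"tz":0,"ax":0,"ay":0,"az":0.08},
  ],
)

```text
time: 8.7
tool_pos: [0.5505, -0.1634, 0.0936]
ee_rot: [-3.141, 0.001, 0.908]
wrist_force: [-2.7, 1.8, 1.0]
width: 0.0433
```

```bash
python3 m.py; python3 - <<'E'
from h import *
im,d=snapshot("side")
print(cv2.cvtColor(im,cv2.COLOR_RGB2GRAY)[240:248,328:335])
E
```

```text
t 8.7 F [-2.72  1.78  0.98] M [0.333 0.384 0.106] tau6 -0.5203 j6 0.276 v6 0.788 p [ 0.5505 -0.1634  0.0936]
[[ 57  62  64  62  58  54  51]
 [ 48  50  51  49  48  48  47]
 [ 61  54  51  49  52  60  74]
 [125 115 104  99 105 121 141]
 [196 189 179 173 177 191 204]
 [236 232 226 222 225 233 239]
 [249 248 245 244 245 248 250]
 [250 250 250 250 250 251 251]]
```

step_arm(
  steps=[
    {"jaw":0.4,"tx":0,"ty":0,"tz":0,"ax":0,"ay":0,"az":0.04},
  ],
)

```text
time: 8.85
tool_pos: [0.5505, -0.1634, 0.0936]
ee_rot: [-3.141, 0.002, 0.869]
wrist_force: [-2.5, 2.6, 1.8]
width: 0.0436
```

```bash
python3 m.py
```

```text
t 8.85 F [-2.51  2.6   1.8 ] M [0.349 0.376 0.159] tau6 -0.2804 j6 0.315 v6 0.428 p [ 0.5505 -0.1634  0.0936]
```

step_arm(
  steps=[
    {"jaw":0.4,"tx":0,"ty":0,"tz":0,"ax":0,"ay":0,"az":0.04},
  ],
)

```text
time: 8.95
tool_pos: [0.5505, -0.1634, 0.0936]
ee_rot: [-3.141, 0.002, 0.832]
wrist_force: [-3.3, 3.0, 2.5]
width: 0.0432
```

```bash
python3 m.py
```

```text
t 8.95 F [-3.34  2.95  2.51] M [0.365 0.385 0.149] tau6 -0.134 j6 0.352 v6 0.363 p [ 0.5505 -0.1634  0.0936]
```

The moment rose from about 0.07 N m (free) to about 0.155 N m, which puts the foot force at roughly 8 N. That is in band, so I'll release the wheel and rise.

step_arm(
  steps=[
    {"jaw":0.4,"tx":0,"ty":0,"tz":0,"ax":0,"ay":0,"az":0},
    {"jaw":0.4,"tx":0,"ty":0,"tz":0,"ax":0,"ay":0,"az":0},
    {"jaw":0.9,"tx":0,"ty":0,"tz":0,"ax":0,"ay":0,"az":0},
    {"jaw":0.9,"tx":0,"ty":0,"tz":0,"ax":0,"ay":0,"az":0},
    {"jaw":0.9,"tx":0,"ty":0,"tz":0,"ax":0,"ay":0,"az":0},
    {"jaw":0.9,"tx":0,"ty":0,"tz":-0.03,"ax":0,"ay":0,"az":0},
    {"jaw":0.9,"tx":0,"ty":0,"tz":-0.08,"ax":0,"ay":0,"az":0},
    {"jaw":0.9,"tx":0,"ty":0,"tz":-0.11,"ax":0,"ay":0,"az":0},
  ],
)

```text
time: 9.75
tool_pos: [0.5516, -0.164, 0.2071]
ee_rot: [3.138, 0.001, 0.832]
wrist_force: [0.9, -0.4, -0.3]
width: 0.0842
```

```bash
python3 m.py; python3 - <<'E'
from h import *
go([.421,-.061,.20],.77)
E
```

```text
t 9.75 F [ 0.85 -0.38 -0.28] M [-0.098  0.061  0.046] tau6 -0.0049 j6 0.352 v6 0.001 p [ 0.5516 -0.164   0.2071]
t [-0.0118 -0.166   0.0065] a [0.0039 0.0005 0.0622]
```

step_arm(
  steps=[
    {"jaw":0.5,"tx":-0.012,"ty":-0.166,"tz":0,"ax":0,"ay":0,"az":0.06},
    {"jaw":0.5,"tx":-0.012,"ty":-0.166,"tz":0,"ax":0,"ay":0,"az":0.06},
    {"jaw":0.5,"tx":-0.012,"ty":-0.166,"tz":0,"ax":0,"ay":0,"az":0.06},
    {"jaw":0.5,"tx":-0.012,"ty":-0.166,"tz":0,"ax":0,"ay":0,"az":0.06},
    {"jaw":0.5,"tx":-0.012,"ty":-0.166,"tz":0,"ax":0,"ay":0,"az":0.06},
    {"jaw":0.5,"tx":-0.012,"ty":-0.166,"tz":0,"ax":0,"ay":0,"az":0.06},
    {"jaw":0.5,"tx":-0.012,"ty":-0.166,"tz":0,"ax":0,"ay":0,"az":0.06},
  ],
)

```text
time: 10.45
tool_pos: [0.4217, -0.062, 0.2064]
ee_rot: [3.137, 0.001, 0.772]
wrist_force: [0.1, 0.1, 0.6]
width: 0.0471
```

```bash
python3 - <<'E'
from h import *
n="wrist";im,d=snapshot(n);save("w5",im)
for s in silhouettes(n,"lock_grip")[:2]:
    p=pts(n,d,s["pixels"]);print(s["confidence"],s["rect"],p.min(0).round(3),p.max(0).round(3))
p=pts(n,d,np.ones(d.shape,bool));k=p[(np.hypot(p[:,0]-.421,p[:,1]+.061)<.03)&(p[:,2]>.1)&(p[:,2]<.14)]
t=np.median(k[k[:,2]>.115][:,2]);q=k[k[:,2]>t-.003];print(t,len(q),((q.min(0)+q.max(0))/2).round(4),np.ptp(q,0).round(3))
im,d=snapshot("side")
p=pts("side",d,np.ones(d.shape,bool));k=p[(np.hypot(p[:,0]-.421,p[:,1]+.061)<.03)&(p[:,2]>.115)];print(len(k),k.mean(0) if len(k) else '')
g=cv2.cvtColor(im,cv2.COLOR_RGB2GRAY);print(g[240:248,328:335]);st()
E
```

```text
0.62 [303.3, 100.0, 327.0, 213.6] [ 0.415 -0.066  0.075] [0.486 0.004 0.119]
0.11764207559620002 258 [ 0.4224 -0.059   0.117 ] [0.016 0.015 0.005]
1344 [ 0.41386649 -0.0660038   0.30847708]
[[ 57  61  64  61  57  53  52]
 [ 48  48  50  49  47  47  48]
 [ 60  53  51  50  51  55  67]
 [124 113 103  98 103 114 133]
 [195 188 178 171 176 188 199]
 [235 231 225 221 224 231 236]
 [247 246 244 243 244 247 248]
 [249 249 249 249 249 250 250]]
{'time': 10.6, 'joint_positions': [-0.277, -0.194, 1.653, -0.002, 1.68, 0.522], 'tool_pos': [0.421, -0.062, 0.206], 'ee_rot': [3.138, 0.001, 0.771], 'wrist_force': [0.737, -0.723, 0.193], 'wrist_torque': [-0.065, 0.115, -0.036], 'width': 0.047}
```

View pics/w5.png

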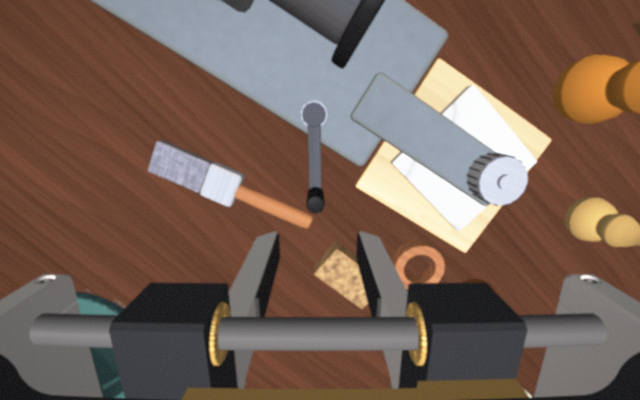

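The lever points straight up in the wrist image: knob at (315,200), pivot at (314,115). That puts the pivot at about (0.476, -0.007), which agrees with the top camera. I'll straddle the knob loosely and sweep it along the arc.

```bash
python3 - <<'E'
from h import *
go([.4222,-.0598,.1],.772)
E
```

```text
t [ 0.002  -0.0013  0.1061] a [ 0.0033  0.0009 -0.0006]
```

step_arm(
  steps=[
    {"jaw":0.5,"tx":0.002,"ty":-0.001,"tz":0.04,"ax":0.003,"ay":0,"az":0},
    {"jaw":0.5,"tx":0.002,"ty":-0.001,"tz":0.07,"ax":0.003,"ay":0,"az":0},
    {"jaw":0.5,"tx":0.002,"ty":-0.001,"tz":0.095,"ax":0.003,"ay":0,"az":0},
    {"jaw":0.5,"tx":0.002,"ty":-0.001,"tz":0.106,"ax":0.003,"ay":0,"az":0},
    {"jaw":0.5,"tx":0.002,"ty":-0.001,"tz":0.106,"ax":0.003,"ay":0,"az":0},
    {"jaw":0.26,"tx":0.002,"ty":-0.001,"tz":0.106,"ax":0.003,"ay":0,"az":0},
    {"jaw":0.26,"tx":0.002,"ty":-0.001,"tz":0.106,"ax":0.003,"ay":0,"az":0},
    {"jaw":0.26,"tx":0.002,"ty":-0.001,"tz":0.106,"ax":0.003,"ay":0,"az":0},
  ],
)

```text
time: 11.4
tool_pos: [0.4235, -0.0603, 0.1017]
ee_rot: [3.139, -0.001, 0.771]
wrist_force: [-0.2, -1.0, 0.1]
width: 0.0267
```

```bash
python3 m.py; python3 - <<'E'
from h import *
go([.4222,-.0598,.1],.772)
for f in np.arange(.1,1.4,.1):print(f.round(1),(.075*(1-np.cos(f))).round(4),(-.075*np.sin(f)).round(4))
E
```

```text
t 11.4 F [-0.2  -0.99  0.14] M [-0.046  0.169  0.041] tau6 0.0006 j6 0.526 v6 0.002 p [ 0.4235 -0.0603  0.1017]
t [-0.0005 -0.0013  0.0017] a [ 0.0029 -0.0006 -0.0006]
0.1 0.0004 -0.0075
0.2 0.0015 -0.0149
0.3 0.0033 -0.0222
0.4 0.0059 -0.0292
0.5 0.0092 -0.036
0.6 0.0131 -0.0423
0.7 0.0176 -0.0483
0.8 0.0227 -0.0538
0.9 0.0284 -0.0587
1.0 0.0345 -0.0631
1.1 0.041 -0.0668
1.2 0.0478 -0.0699
1.3 0.0549 -0.0723
```

step_arm(
  steps=[
    {"jaw":0.26,"tx":0.0004,"ty":-0.0075,"tz":0,"ax":0,"ay":0,"az":0.1},
    {"jaw":0.26,"tx":0.0015,"ty":-0.0149,"tz":0,"ax":0,"ay":0,"az":0.2},
    {"jaw":0.26,"tx":0.0033,"ty":-0.0222,"tz":0,"ax":0,"ay":0,"az":0.3},
    {"jaw":0.26,"tx":0.0059,"ty":-0.0292,"tz":0,"ax":0,"ay":0,"az":0.4},
    {"jaw":0.26,"tx":0.0092,"ty":-0.036,"tz":0,"ax":0,"ay":0,"az":0.5},
    {"jaw":0.26,"tx":0.0131,"ty":-0.0423,"tz":0,"ax":0,"ay":0,"az":0.6},
    {"jaw":0.26,"tx":0.0176,"ty":-0.0483,"tz":0,"ax":0,"ay":0,"az":0.7},
    {"jaw":0.26,"tx":0.0227,"ty":-0.0538,"tz":0,"ax":0,"ay":0,"az":0.8},
  ],
)

```text
time: 12.2
tool_pos: [0.4023, -0.0066, 0.1025]
ee_rot: [3.138, -0.004, -0.033]
wrist_force: [-1.6, -2.1, 0.9]
width: 0.0247
```

```bash
python3 m.py; python3 - <<'E'
from h import *
P=np.array([.4235+.075*np.cos(.771),-.0603+.075*np.sin(.771)])
for f in(.85,.9,.95,1.,1.05,1.1,1.15,1.2,1.25): 
    y=.771-f;print(f);go([*(P-.075*np.array([np.cos(y),np.sin(y)])),.1017],y)
E
```

```text
t 12.2 F [-1.62 -2.07  0.89] M [-0.373  0.436 -0.059] tau6 -0.9907 j6 1.45 v6 1.174 p [ 0.4023 -0.0066  0.1025]
0.85
t [ 0.0001 -0.0045  0.0008] a [ 0.0037 -0.0036  0.0459]
0.9
t [ 0.0004 -0.0082  0.0008] a [ 0.0036 -0.0037  0.0959]
0.95
t [ 0.0008 -0.0119  0.0008] a [ 0.0035 -0.0038  0.1459]
1.0
t [ 0.0015 -0.0156  0.0008] a [ 0.0034 -0.0039  0.1959]
1.05
t [ 0.0023 -0.0193  0.0008] a [ 0.0033 -0.004   0.2459]
1.1
t [ 0.0033 -0.0229  0.0008] a [ 0.0032 -0.0041  0.2959]
1.15
t [ 0.0045 -0.0265  0.0008] a [ 0.0031 -0.0041  0.3459]
1.2
t [ 0.0058 -0.03    0.0007] a [ 0.003  -0.0042  0.3959]
1.25
t [ 0.0074 -0.0334  0.0007] a [ 0.0029 -0.0043  0.4459]
```

step_arm(
  steps=[
    {"jaw":0.26,"tx":0.0001,"ty":-0.0045,"tz":0,"ax":0,"ay":0,"az":0.046},
    {"jaw":0.26,"tx":0.0004,"ty":-0.0082,"tz":0,"ax":0,"ay":0,"az":0.096},
    {"jaw":0.26,"tx":0.0008,"ty":-0.0119,"tz":0,"ax":0,"ay":0,"az":0.146},
  ],
)

```text
time: 12.5
tool_pos: [0.4033, 0.0048, 0.1033]
ee_rot: [3.137, -0.005, -0.181]
wrist_force: [-1.7, -2.1, 1.3]
width: 0.0243
```

```bash
python3 m.py
```

```text
t 12.5 F [-1.73 -2.09  1.26] M [-0.273  0.444 -0.026] tau6 -0.4998 j6 1.628 v6 0.589 p [0.4033 0.0048 0.1033]
```

step_arm(
  steps=[
    {"jaw":0.26,"tx":0.0002,"ty":-0.0037,"tz":0,"ax":0,"ay":0,"az":0.05},
  ],
)

```text
time: 12.6
tool_pos: [0.4041, 0.0079, 0.1039]
ee_rot: [3.135, -0.005, -0.233]
wrist_force: [-0.3, -2.2, -0.2]
width: 0.0248
```

```bash
python3 m.py
```

```text
t 12.6 F [-0.26 -2.23 -0.21] M [-0.264  0.228 -0.036] tau6 -0.5136 j6 1.69 v6 0.611 p [0.4041 0.0079 0.1039]
```

step_arm(
  steps=[
    {"jaw":0.26,"tx":0.0002,"ty":-0.0037,"tz":0,"ax":0,"ay":0,"az":0.05},
  ],
)

```text
time: 12.7
tool_pos: [0.4052, 0.011, 0.1044]
ee_rot: [3.134, -0.007, -0.286]
wrist_force: [-0.5, -2.5, -0.6]
width: 0.0248
```

```bash
python3 m.py
```

```text
t 12.7 F [-0.46 -2.53 -0.55] M [-0.26   0.291 -0.034] tau6 -0.5049 j6 1.751 v6 0.609 p [0.4052 0.011  0.1044]
```

step_arm(
  steps=[
    {"jaw":0.26,"tx":0.0003,"ty":-0.004,"tz":0.001,"ax":0.005,"ay":-0.005,"az":0.05},
  ],
)

```text
time: 12.8
tool_pos: [0.4065, 0.0144, 0.1043]
ee_rot: [3.138, -0.003, -0.338]
wrist_force: [-1.7, -1.4, 1.0]
width: 0.0245
```

```bash
python3 m.py
```

```text
t 12.8 F [-1.69 -1.38  1.03] M [-0.269  0.491  0.012] tau6 -0.4523 j6 1.808 v6 0.556 p [0.4065 0.0144 0.1043]
```

step_arm(
  steps=[
    {"jaw":0.26,"tx":0.0003,"ty":-0.004,"tz":0.001,"ax":0.002,"ay":-0.002,"az":0.05},
  ],
)

```text
time: 12.9
tool_pos: [0.408, 0.0176, 0.1041]
ee_rot: [3.139, -0.001, -0.39]
wrist_force: [-1.6, -1.4, 0.9]
width: 0.0244
```

```bash
python3 m.py
```

```text
t 12.9 F [-1.59 -1.37  0.85] M [-0.318  0.445  0.023] tau6 -0.5062 j6 1.867 v6 0.591 p [0.408  0.0176 0.1041]
```

step_arm(
  steps=[
    {"jaw":0.26,"tx":0.0003,"ty":-0.004,"tz":0.001,"ax":0,"ay":0,"az":0.05},
  ],
)

```text
time: 13.0
tool_pos: [0.4097, 0.0207, 0.1039]
ee_rot: [3.138, -0.002, -0.442]
wrist_force: [-1.9, -1.1, -0.4]
width: 0.0244
```

```bash
python3 m.py; python3 - <<'E'
from h import *
im,d=snapshot("top");p=pts("top",d,np.ones(d.shape,bool))
E
```

```text
t 13.0 F [-1.88 -1.14 -0.42] M [-0.161  0.532  0.01 ] tau6 -0.5192 j6 1.929 v6 0.61 p [0.4097 0.0207 0.1039]
```

step_arm(
  steps=[
    {"jaw":0.26,"tx":0.0003,"ty":-0.004,"tz":0,"ax":0,"ay":0,"az":0.05},
  ],
)

```text
time: 13.15
tool_pos: [0.4116, 0.0241, 0.1042]
ee_rot: [3.137, -0.002, -0.494]
wrist_force: [-2.1, -2.0, -0.8]
width: 0.0245
```

```bash
python3 m.py
```

```text
t 13.15 F [-2.06 -2.   -0.84] M [-0.832  0.597  0.12 ] tau6 -0.6821 j6 1.99 v6 0.649 p [0.4116 0.0241 0.1042]
```

step_arm(
  steps=[
    {"jaw":0.26,"tx":0.0003,"ty":-0.004,"tz":0,"ax":0,"ay":0,"az":0.05},
    {"jaw":0.26,"tx":0.0003,"ty":-0.004,"tz":0,"ax":0,"ay":0,"az":0.05},
  ],
)

```text
time: 13.35
tool_pos: [0.4121, 0.0238, 0.1041]
ee_rot: [3.127, -0.004, -0.544]
wrist_force: [-4.3, -9.8, -0.0]
width: 0.0246
```

```bash
python3 m.py
```

```text
t 13.35 F [-4.32 -9.76 -0.  ] M [-1.897  0.957  0.028] tau6 0.2889 j6 2.049 v6 -0.033 p [0.4121 0.0238 0.1041]
```

The force stepped up to about 11 N and the motion stalled, so the lever is at its stop. I'll hold briefly, back off and rise.

step_arm(
  steps=[
    {"jaw":0.26,"tx":0,"ty":-0.002,"tz":0,"ax":0,"ay":0,"az":0},
    {"jaw":0.26,"tx":0,"ty":-0.002,"tz":0,"ax":0,"ay":0,"az":0},
    {"jaw":0.5,"tx":0,"ty":0.004,"tz":0,"ax":0,"ay":0,"az":0},
    {"jaw":0.5,"tx":0,"ty":0.004,"tz":0,"ax":0,"ay":0,"az":0},
    {"jaw":0.5,"tx":0,"ty":0.004,"tz":0,"ax":0,"ay":0,"az":0},
    {"jaw":0.5,"tx":0,"ty":0.004,"tz":-0.04,"ax":0,"ay":0,"az":0},
    {"jaw":0.5,"tx":0,"ty":0.004,"tz":-0.08,"ax":0,"ay":0,"az":0},
    {"jaw":0.5,"tx":0,"ty":0.004,"tz":-0.12,"ax":0,"ay":0,"az":0},
  ],
)

```text
time: 14.15
tool_pos: [0.4104, 0.0225, 0.2256]
ee_rot: [3.128, -0.004, -0.543]
wrist_force: [0.8, -0.7, -0.0]
width: 0.047
```

step_arm(
  steps=[
    {"jaw":0.5,"tx":-0.03,"ty":0,"tz":-0.02,"ax":0,"ay":0,"az":0},
    {"jaw":0.5,"tx":-0.03,"ty":0,"tz":-0.02,"ax":0,"ay":0,"az":0},
    {"jaw":0.5,"tx":-0.03,"ty":0,"tz":-0.02,"ax":0,"ay":0,"az":0},
  ],
)

```text
time: 14.45
tool_pos: [0.3852, 0.0385, 0.246]
ee_rot: [3.129, -0.006, -0.542]
wrist_force: [0.3, -0.4, -0.8]
width: 0.047
```

```bash
python3 m.py; python3 - <<'E'
from h import *
n="wrist";im,d=snapshot(n);save("w6",im)
p=pts(n,d,np.ones(d.shape,bool));k=p[(np.hypot(p[:,0]-.412,p[:,1]-.024)<.035)&(p[:,2]>.1)&(p[:,2]<.14)]
q=k[k[:,2]>.112];K=((q.min(0)+q.max(0))/2);print(len(q),K.round(4),np.ptp(q,0).round(3))
a=np.array([.4222,-.0597])-[.476,-.0072];b=K[:2]-[.476,-.0072];print("swung",np.arctan2(a[1],a[0])-np.arctan2(b[1],b[0])+2*np.pi,np.hypot(*b))
for q,z in(("gourd_tall",0),("gourd_small",0),("wax_jar",0),("ring_stand",0),("sanding_block",0),("brush",0)):
    im,d=snapshot("side")
    for s in silhouettes("side",q)[:1]:
        print(q,np.median(pts("side",d,s["pixels"]),0).round(3),s["rect"])
E
```

```text
t 14.45 F [ 0.29 -0.39 -0.85] M [0.082 0.124 0.035] tau6 0.008 j6 2.075 v6 0.001 p [0.3852 0.0385 0.246 ]
212 [0.4054 0.0217 0.1155] [0.015 0.016 0.006]
swung 1.1611781636073566 0.07625639259629033
gourd_tall [ 0.694 -0.217  0.065] [387.7, 184.9, 419.5, 242.4]
gourd_small [0.436 0.007 0.081] [230.7, 169.5, 276.1, 191.4]
wax_jar [ 0.45 -0.34  0.05] [298.1, 298.3, 332.6, 338.7]
ring_stand [ 0.433 -0.243  0.022] [272.9, 266.6, 306.3, 300.3]
sanding_block [ 0.364 -0.188  0.029] [231.1, 249.2, 266.1, 294.2]
brush [0.343 0.011 0.018] [190.9, 188.1, 247.2, 243.5]
```

View pics/w6.png

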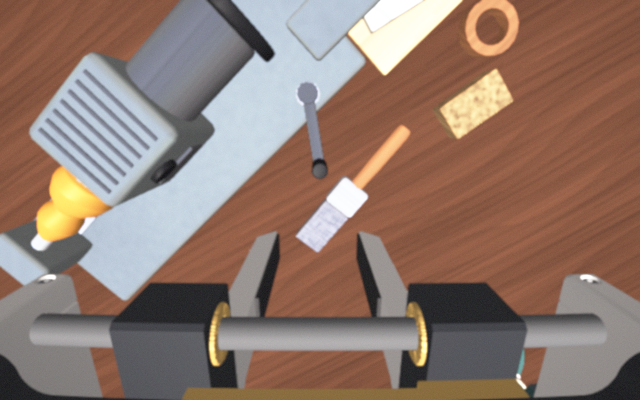

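The wrist view shows the knob at (320,168) and the pivot at (307,93). The lever swung about 1.16 rad from its start to a hard stop, and nothing else moved. Handing in.

```bash
python3 -c "
from bench import *
print(close_job())"
```

```text
the job is handed in; nothing more can be done
None
```

I turned the handwheel clockwise about 2.8 rad until the foot rested on the slab, then released it. I then swung the locking lever clockwise to its stop, backed off, raised the arm clear and handed the job in at about 15 s. The hand-in gives no verdict.

- **Foot force:** I put it at about 8–12 N, inferred rather than measured directly. The wrist moment rose from about 0.07 N m when free to about 0.155 N m, and the torque on the arm's last joint rose steadily from the point where the foot seemed to touch. The wrist moment was noisy (about ±0.025 N m). The side camera was too coarse to confirm contact: by its depth, a gap of several millimetres still seemed to be left shortly before the moment rose. I went by the torque, as the calibration is only good to about 2 mm.
- **Lever:** the force jumped to about 11 N and the motion stalled, so it reached its stop. A final look measured about 1.16 rad of swing, on top of an unknown starting angle of 0 to 0.25 rad.
- **Release:** the gripper was open and well above everything, and the wrist force was back to noise level.
- **Bystanders:** five of the six were within 7 mm of where they started. The last check failed for the small gourd: the detector picked the lever instead. The arm never came near the gourd.

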